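# Set the speed lever by its clicks

## Task

Set the rotary tool's speed on the grey control box: with shut fingers, push the orange slide lever away from the white line, through its clicks, and leave it seated in the third click, never pushing it on past that. Then press the green start button right down and let it come up again. Push the lever from its side without pinching it, and leave the loose things round the box alone.

Things in the scene. Friction and masses are not known exactly. Their poses are not given: they have to be found in the camera images.
- speed_box: grey control box screwed to the table, 110 (x) x 210 (y) x 55 mm tall (z); origin at the centre of its underside. The lever slides along the box's own +y, in a slot along the top at box x = +22 mm, flush with the top. Nothing on it stands over 45 mm above its top. A desk lamp shade hangs near the arm at its start, at the left: leave straight towards the box
- knob (a point): centre of the orange lever knob, 24 (x) x 20 (y, along the slide) x 30 mm tall, axes as the box's; 84 mm above the table, the knob spans 69 to 99 mm above the table; below it a thin steel stem 12 x 5 mm goes into the slot. The white line lies 24 mm on the -y side of the knob's place at its stop
- lever (a joint): travel of the lever from its stop by the white line, m, growing along the box's +y, 0.090 at the far end; starts between 0 and 0.004. Four click notches lie 18 mm apart; the first is anywhere from 16 to 27 mm from the stop, different each time and out of sight, so the third is at 52 to 63 mm. Between notches it slides with about 1 N of friction and stays where left
- clicker (a joint): height of the hidden spring roller that makes the clicks, m: -0.001 to 0 between notches, about -0.003 seated in any notch. Within 3 mm of a notch's middle it draws the lever in; 5 mm from it the lever is out; pushing the lever out of a notch again takes about 6 to 10 N
- start_button (a joint): travel of the green start button, m: 0 up, 0.006 fully down; a spring returns it, fully down takes 5 N
- start_button_top (a point): centre of the top face of the round green button, 26 mm across, in a black housing on the box top at box x = -30 mm, y = +15 mm; pressed straight down
- red_pot: small red paint pot, 32 mm across, 42 mm tall, loose, beside the left end of the box; origin at the centre of its underside
- blue_pot: small blue paint pot, 32 mm across, 42 mm tall, loose, behind the box; origin at the centre of its underside
- spool: wooden thread spool, 34 mm across, 36 mm tall, loose, to the right of the box; origin at the centre of its underside
- eraser: blue and white eraser, 20 x 45 x 12 mm, loose, in front of the box; origin at the centre of its underside
- tape: roll of masking tape, 102 mm across, 25 mm tall, loose, at the right; origin at the centre of its underside
- pliers: red-handled pliers, 35 x 147 x 12 mm, lying loose at the back; origin at the centre of its underside

How it is judged:
On the way, in this order (a step that is already met when the one before it is completed fails the run):
1. the lever is seated in the third click (value of joint clicker below -0.002 m and value of joint lever between 0.0485 and 0.0665 m), for 0.2 s.
2. the start button is pressed down, the lever still in the third click (all of step 1 and value of joint start_button above 0.0048 m), for 0.05 s.
At the end, for the whole second after the job is handed in: the lever rests in the third click (spring roller at least 2 mm down in a notch, lever travel between 48.5 and 66.5 mm, where only the third notch can lie) and the start button is up again (within 1 mm) (all of step 1 and value of joint start_button below 0.001 m); the robot touches nothing.
It fails at once if the lever was pushed on past the third click (travel beyond 68 mm) (value of joint lever above 0.068 m).
It fails at once if the knob was taken between the fingers (horizontal distance between the grasp point and knob below 0.011 m and z of the grasp point in the frame of knob below 0.027 m).
It fails at once if a loose thing was moved by more than 15 mm or lifted (distance of any of red_pot, blue_pot, spool, eraser, tape, pliers from where it was at the start of the episode above 0.015 m).
It also fails if it takes over 56 s, if anything falls off the work surface, if the arm or the gripper's body presses on something with over 40 N, if the wrist force passes 120 N, or if a joint passes its speed limit or range.

## Robot

A 7-joint arm with a two-finger parallel gripper is mounted at the origin on the work surface; the furniture and walls round the work are solid. World frame = base frame: x ahead of the robot, y to its left, z up, the work surface at z = 0. Lengths are in m, angles in rad, forces in N, time in s.
With the tool pointing down it reaches from about 0.375 to 0.925 m from the base axis. Payload 3.1 kg.
Tool frame: the origin (TCP) lies between the finger pads; the fingertips stand 14 mm ahead of it and the grasp point (between the pads) lies 5 mm behind it (finger_overhang is the distance from the TCP to the fingertips, in m); z points along the fingers, y is the line along which they close (so a half turn about z gives the same grasp; the last joint's range is limited). The gripper opens to 85 mm and grips with 20 to 120 N. Pads are 22 mm wide; open, the fingers measure 114 mm over their backs; the gripper's body (76 mm by 85 mm) begins 54 mm behind the grasp point. The pads swing forward as they close: fully open they stand 13 mm farther back than shut.
Start: joints at [-1.397, 0.383, 0.044, 1.598, -0.018, 1.161, -0.05], TCP at [0.174, 0.626, 0.245] pointing down, gripper open.
Joint ranges: [-2.61, 2.61], [-0.41, 2.15], [-1.48, 1.57], [0, 2.5], [-1.57, 4.71], [0.05, 1.97], [-2.85, 2.85]. Speed limits (rad/s): [2.79, 2.79, 3.14, 3.14, 3.14, 3.14, 3.14].

## Interface

Orientations are given as a unit quaternion [w, x, y, z].
In Python, from cell import sense, snapshot, camera_params, close_job, finger_overhang gives the robot as it stands.
- The arm moves only by the shell command python3 -m jog 'ROWS' [FORCE]. ROWS is JSON, a list of rows, each a list of 3 entries, a list of its own where there are three numbers: the shift along the tool's x, y, z in m, then the turn, a rotation vector about the tool's x, y, z in degrees, then the gripper command: -1 is fully open, 1 is shut, values between are in proportion. A call has 1 to 5 rows; each row shifts and turns the commanded pose from where the row before left it, along the tool's axes as they then stand; what a row does not reach is not made up. A row lasts 1/10 s, in which the tool goes at most 50 mm and 8.59 degrees, less where a joint would pass 70% of its speed; a pose out of reach is approached as far as the arm can. A call with a gripper value outside its range is refused whole. The fingers move at their own pace and stop on an object; FORCE is the grip in N (left out, the last holds). Time passes only in rows, so rows that do not move let the fingers close. It gives the time, the measured TCP pose, the force, the opening and the grip force at its end, in the units of the state.
- sense(): the state, without advancing time (a new reading comes with each control period).
- snapshot(name): name is "scene" or "top" or "wrist"; returns the picture (420x560x3 uint8, red, green, blue); there is no depth.
- camera_params(name): a dict with "mtx" (3x3 intrinsics, pixels), "R" (3x3) and "t" (3): a world point X has camera coordinates R X + t; the wrist camera has in their place "T_tool_cam" (4x4, takes a point from camera to tool coordinates, whose origin is the TCP and whose axes are the flange's). Camera axes: x right, y down, z forward; pixel columns grow to the right and rows downward; lengths in m; the calibration is good to about 2 mm. The wrist camera is an equidistant fisheye: a pixel r from the principal point sees the ray r / f radians off the axis. A picture is of the moment at which its call begins: read the wrist's pose just before it. camera_params takes no time and is no camera call.
- close_job(): hands the job in; it is judged then, once.
The state is a dict: "time_s": time; "qpos": joint angles; "dq": joint speeds; "effort": joint torques, N m; "ee_pos": TCP position; "ee_rot": TCP orientation; "wrist_force": force on the tool from outside, world axes, zero at the start; "ft_torque": the same for the moment, N m; "grip_width": finger opening in m; "finger_force": force on a finger pad.
Only numpy, scipy, OpenCV 4.12 (cv2) and the standard library are available. Lean on these libraries where they do the work, as an engineer would, in place of code of your own. Each camera call takes 0.05 s, during which the arm holds its last target. There are 200 camera calls.

## Working session

There is one attempt and no reset: what is moved stays moved. The work goes in short steps, Python scripts to look and compute and a shell command to move; the robot and the scene stay as the last step left them, time stands still between calls to the robot, and variables do not carry over. Pictures are saved under pics/ and viewed, at most 10 in all, crops included, and the job is handed in when it is done.

```bash
mkdir -p pics; ls
python3 - <<'E'
from cell import *
import cv2,numpy as np
s=sense();print({k:np.round(v,3) for k,v in s.items()},finger_overhang)
for n in("scene","top"):
    cv2.imwrite(f"pics/{n}0.png",snapshot(n)[:,:,::-1]);p=camera_params(n);print(n,{k:np.round(v,3).tolist() for k,v in p.items()})
print(camera_params("wrist"))
E
```

```text
pics
{'time_s': np.float64(0.0), 'qpos': array([-1.397,  0.384,  0.044,  1.6  , -0.018,  1.161, -0.05 ]), 'dq': array([ 0.001, -0.   , -0.   , -0.001, -0.   ,  0.   , -0.001]), 'effort': array([ 0.0000e+00, -4.3346e+01,  1.0240e+00, -2.4951e+01,  1.1000e-02,
        1.1000e-02,  0.0000e+00]), 'ee_pos': array([0.174, 0.625, 0.244]), 'ee_rot': array([-0.   ,  0.135,  0.991, -0.001]), 'wrist_force': array([-0.754, -0.223, -0.156]), 'ft_torque': array([0.028, 0.008, 0.032]), 'finger_force': np.float64(0.0), 'grip_width': np.float64(0.085)} 0.014
scene {'mtx': [[398.073, 0.0, 280.62], [0.0, 398.073, 211.94], [0.0, 0.0, 1.0]], 'R': [[-0.769, -0.64, 0.017], [-0.49, 0.571, -0.658], [0.411, -0.515, -0.752]], 't': [0.448, 0.339, 0.678]}
top {'mtx': [[532.697, 0.0, 284.522], [0.0, 532.697, 217.82], [0.0, 0.0, 1.0]], 'R': [[0.027, -1.0, 0.0], [-0.998, -0.027, -0.058], [0.058, 0.001, -0.998]], 't': [-0.032, 0.567, 1.482]}
{'mtx': array([[325.1922621 ,   0.        , 279.98898045],
       [  0.        , 325.1922621 , 213.32593573],
       [  0.        ,   0.        ,   1.        ]]), 'T_tool_cam': array([[ 3.92457013e-04, -9.63989083e-01, -2.65941523e-01,
         6.84397502e-02],
       [ 9.99999777e-01,  5.22196403e-04, -4.17139471e-04,
        -8.64329129e-04],
       [ 5.40991603e-04, -2.65941300e-01,  9.63989073e-01,
        -1.28464982e-01],
       [ 0.00000000e+00,  0.00000000e+00,  0.00000000e+00,
         1.00000000e+00]])}
```

View pics/scene0.png

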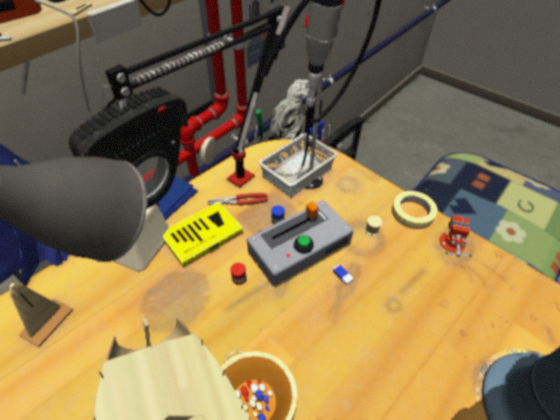

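View pics/top0.png

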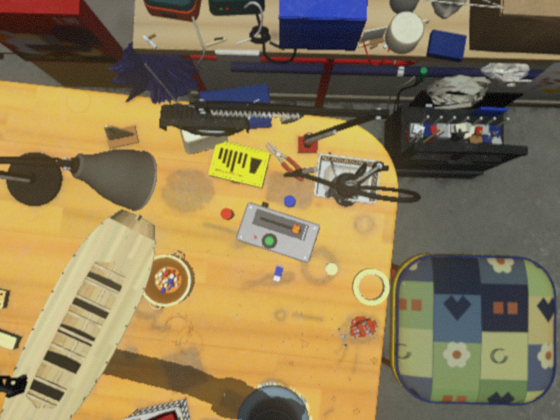

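The scene view shows the box at (300,243), with the knob at (312,210) and the green button at (304,243). In the top view the box is at (278,231), the knob at (297,229) and the button at (269,240). The white line should be to the right, so the lever slides left.

```bash
cat > h.py <<'E'
import cv2,numpy as np
from cell import *
def ray(n,uv):
    p=camera_params(n);R,t=np.array(p["R"]),np.array(p["t"])
    d=R.T@np.linalg.solve(p["mtx"],[*uv,1]);return -R.T@t,d/np.linalg.norm(d)
def onz(n,uv,z):
    c,d=ray(n,uv);return c+d*(z-c[2])/d[2]
def two(a,b):
    (c1,d1),(c2,d2)=ray("scene",a),ray("top",b)
    s=np.linalg.lstsq(np.c_[d1,-d2],c2-c1,rcond=None)[0]
    p,q=c1+s[0]*d1,c2+s[1]*d2;return (p+q)/2,np.linalg.norm(p-q)
def blob(im,lo,hi,win):
    x0,y0,x1,y1=win;h=cv2.cvtColor(im,cv2.COLOR_RGB2HSV)[y0:y1,x0:x1]
    m=cv2.inRange(h,lo,hi);n,l,st,c=cv2.connectedComponentsWithStats(m)
    i=1+st[1:,4].argmax();return c[i]+[x0,y0],st[i],l==i
E
python3 - <<'E'
from h import *
S=cv2.imread("pics/scene0.png")[:,:,::-1].copy();T=cv2.imread("pics/top0.png")[:,:,::-1].copy()
G=((45,120,60),(85,255,255));O=((5,190,120),(17,255,255))
gs,gt=blob(S,*G,(240,190,360,290)),blob(T,*G,(235,200,325,265))
os_,ot=blob(S,*O,(295,195,325,225)),blob(T,*O,(285,215,312,245))
for n,a,b in(("button",gs,gt),("knob",os_,ot)):
    print(n,a[0],a[1],b[0],b[1],two(a[0],b[0]))
print("button@.07",onz("top",gt[0],.07),"knob@.095",onz("top",ot[0],.095))
# box: low saturation in top
h=cv2.cvtColor(T,cv2.COLOR_RGB2HSV);m=np.zeros(h.shape[:2],np.uint8)
m[198:266,230:328]=cv2.inRange(h,(0,0,60),(179,90,255))[198:266,230:328]
c=max(cv2.findContours(m,0,2)[0],key=cv2.contourArea);r=cv2.minAreaRect(c);bp=cv2.boxPoints(r);print(r)
P=np.array([onz("top",u,.055) for u in bp]);print(P.round(4),np.linalg.norm(np.diff(P,axis=0),axis=1),P.mean(0))
cr=np.hstack([cv2.resize(T[190:275,225:335],None,fx=4,fy=4,interpolation=2),cv2.resize(S[190:275,240:330],None,fx=4,fy=4,interpolation=2)])
cv2.imwrite("pics/c1.png",cr[:,:,::-1])
E
```

```text
button [303.49152542 240.95762712] [ 57  46  14  11 118] [269.02857143 240.28571429] [31 37  7  7 35] (array([0.5027293 , 0.02377267, 0.07098155]), np.float64(0.0010706879476521654))
knob [311.6        206.78571429] [12  7 11 10 70] [295. 232.] [10 17  1  1  1] (array([ 0.52963123, -0.04317616,  0.09927396]), np.float64(0.00926065942448478))
button@.07 [0.50228446 0.02352587 0.07      ] knob@.095 [ 0.52579245 -0.04563611  0.095     ]
((278.14996337890625, 230.54998779296875), (76.52710723876953, 43.32319641113281), 18.434947967529297)
[[ 0.5035  0.117   0.055 ]
 [ 0.6172  0.0831  0.055 ]
 [ 0.5561 -0.1177  0.055 ]
 [ 0.4429 -0.0829  0.055 ]] [0.11867577 0.2098623  0.1183686 ] [ 5.29943583e-01 -1.26296127e-04  5.50000000e-02]
```

View pics/c1.png

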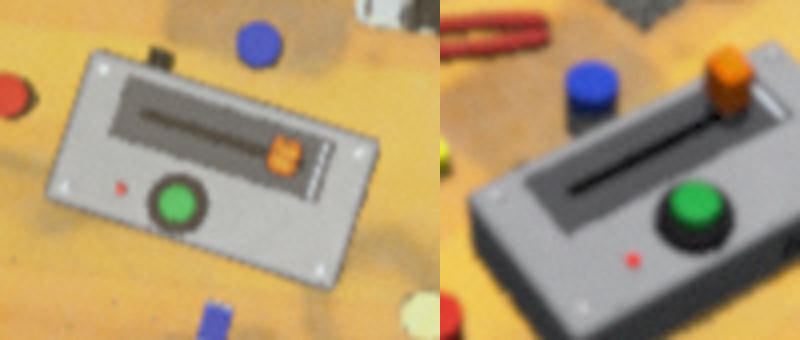

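The crop confirms the white line at the right end of the box, the lever by it, and the slot running left along box +y. Next I'll compute the targets, and check the heights of what lies under the path.

Run:
```python
from h import *
from scipy.spatial.transform import Rotation as Ro
k=two((240+728/4,190+55/4),(225+285/4,190+155/4)) if 0 else None
for n,a,b in(("knobtop",(240+(728-440)/4,190+57/4),(296.2,228.8)),("boat tip",(178,322),(128,214)),("bowl rim left/near",(298,400),(165,307)),("bowl far",(258,353),(176,253)),("drill tip",(318,185),(345,190))):
    print(n,two(a,b))
b=np.array([.530,0]);Y=np.array([.290,.957]);X=np.array([.957,-.290])
kt=onz("top",(296.2,228.8),.099);print("knob box xy",(kt[:2]-b)@X,(kt[:2]-b)@Y,kt)
# white line end centre, top view crop px (319,170)
w=onz("top",(225+319/4,190+170/4),.055);print("line box y",(w[:2]-b)@Y,"-> stop",(w[:2]-b)@Y+.024)
s=sense();R=Ro.from_quat(np.r_[s["ee_rot"][1:],s["ee_rot"][0]]).as_matrix();print(R.round(3))
tgt=np.r_[b+.022*X-.082*Y,.245];print(tgt,R.T@(tgt-s["ee_pos"]))
```

```text
knobtop (array([ 0.5356485 , -0.04765696,  0.09979434]), np.float64(0.0033382997553084866))
boat tip (array([0.53252888, 0.35055561, 0.18450885]), np.float64(0.06543989959415172))
bowl rim left/near (array([0.31841126, 0.28626244, 0.11545642]), np.float64(0.005973237430341789))
bowl far (array([0.44236419, 0.26482807, 0.05464265]), np.float64(0.04412564131732134))
drill tip (array([ 0.63932604, -0.19702312, -0.01824738]), np.float64(0.03425346940140341))
knob box xy 0.01813106180757597 -0.04520737404683943 [ 0.5342415  -0.04852394  0.099     ]
line box y -0.07099041941881432 -> stop -0.046990419418814315
[[-0.963  0.268 -0.001]
 [ 0.268  0.963 -0.002]
 [-0.    -0.002 -1.   ]]
[ 0.527274 -0.084854  0.245   ] [-5.30668613e-01 -5.89362999e-01  4.69528537e-04]
```

Run:
```python
from h import *
for n,a,b in(("boatR",(180,322),(155,235)),("boatL",(115,355),(115,213))):
    print(n,two(a,b))
cv2.imwrite("pics/w1.png",np.vstack([snapshot("wrist")[:,:,::-1]]))
```

```text
boatR (array([0.51184955, 0.31762577, 0.15462966]), np.float64(0.015344093168818717))
boatL (array([0.55925454, 0.41811828, 0.14127697]), np.float64(0.005357854787215302))
```

View pics/w1.png

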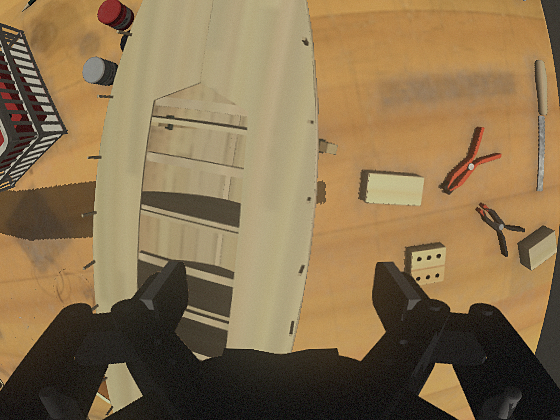

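The wrist view shows the boat hull below. Two-view casting puts its rim at about 0.15 m, so the fingertips at 0.23 m clear it. I'll leave straight towards the box.

```bash
python3 -m jog '[[[-0.02,-0.022,0],[0,0,0],1],[[-0.025,-0.028,0],[0,0,0],1],[[-0.025,-0.028,0],[0,0,0],1],[[-0.025,-0.028,0],[0,0,0],1],[[-0.025,-0.028,0],[0,0,0],1]]' 20; python3 -m jog '[[[-0.03,-0.033,0],[0,0,0],1],[[-0.03,-0.033,0],[0,0,0],1],[[-0.03,-0.033,0],[0,0,0],1],[[-0.03,-0.033,0],[0,0,0],1],[[-0.03,-0.033,0],[0,0,0],1]]'
```

```text
time_s: 0.65
ee_pos: [0.2545, 0.4631, 0.2449]
ee_rot: [-0.0, 0.135, 0.991, -0.0]
wrist_force: [0.5, 1.1, 0.5]
grip_width: 0.0119
finger_force: 0.0
time_s: 1.15
ee_pos: [0.3547, 0.2637, 0.2451]
ee_rot: [-0.0, 0.135, 0.991, 0.0]
wrist_force: [1.6, -0.1, -0.3]
grip_width: -0.0001
finger_force: 0.0
```

```bash
python3 -m jog '[[[-0.03,-0.033,0],[0,0,0],1],[[-0.03,-0.033,0],[0,0,0],1],[[-0.03,-0.033,0],[0,0,0],1],[[-0.03,-0.033,0],[0,0,0],1],[[-0.03,-0.033,0],[0,0,0],1]]'; python3 -m jog '[[[-0.03,-0.033,0],[0,0,0],1],[[-0.03,-0.033,0],[0,0,0],1],[[-0.02,-0.023,0],[0,0,0],1],[[0,0,0],[0,0,0],1],[[0,0,0],[0,0,0],1]]'
cat >> h.py <<'E'
from scipy.spatial.transform import Rotation as Ro
def wonz(s,uv,z):
    p=camera_params("wrist");M=p["mtx"];T=p["T_tool_cam"]
    v=np.array([(uv[0]-M[0,2])/M[0,0],(uv[1]-M[1,2])/M[1,1]]);r=np.hypot(*v)
    d=np.r_[v/r*np.sin(r),np.cos(r)]
    R=Ro.from_quat(np.r_[s["ee_rot"][1:],s["ee_rot"][0]]).as_matrix()
    c=s["ee_pos"]+R@T[:3,3];d=R@T[:3,:3]@d
    return c+d*(z-c[2])/d[2]
E
python3 - <<'E'
from h import *
s=sense();I=snapshot("wrist");cv2.imwrite("pics/w2.png",I[:,:,::-1])
for n,l,h,z in(("knob",(5,190,120),(17,255,255),.09),("button",(45,120,60),(85,255,255),.07)):
    b=blob(I,l,h,(0,0,560,420));print(n,b[0],b[1],wonz(s,b[0],z))
E
```

```text
time_s: 1.65
ee_pos: [0.4547, 0.0646, 0.2453]
ee_rot: [0.0, 0.135, 0.991, 0.0]
wrist_force: [0.5, 0.8, -0.3]
grip_width: -0.0
finger_force: 0.0
time_s: 2.15
ee_pos: [0.5074, -0.0413, 0.2449]
ee_rot: [-0.001, 0.137, 0.991, -0.0]
wrist_force: [-0.5, 1.2, -0.7]
grip_width: -0.0
finger_force: 0.0
knob [85.75 31.25] [85 31  3  2  4] [ 0.28598001 -0.17865114  0.09      ]
button [345.77777778 185.66666667] [342 184   8   3   9] [0.5121493  0.02190719 0.07      ]
```

View pics/w2.png

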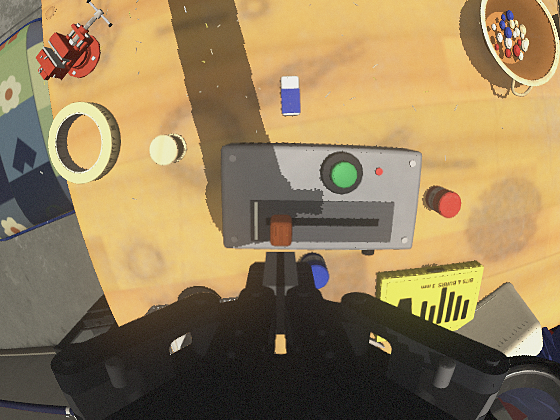

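The wrist view shows the box straight below, with the button at (343,174), the white line at (256,220), the knob at (281,232) and the slot's left end at (379,222).

Run:
```python
from h import *
I=cv2.imread("pics/w2.png")[:,:,::-1].copy();s=sense()
g=blob(I,(45,80,40),(85,255,255),(300,140,390,210));k=blob(I,(3,150,50),(17,255,255),(265,205,300,250))
print(g[0],g[1],k[0],k[1])
b=np.array([.530,0]);Y=np.array([.290,.957]);X=np.array([.957,-.290])
for n,u,z in(("button",g[0],.071),("knob",k[0],.092),("line",(256,220),.055),("slotend",(379,222),.055),("c1",(222,145),.055),("c2",(421,151),.055),("c3",(415,246),.055),("c4",(222,249),.055)):
    p=wonz(s,u,z);q=p[:2]-b;print(n,p.round(4),"box",(q@X).round(4),(q@Y).round(4))
```

```text
[343.62983425 174.34254144] [ 31  22  26  26 543] [280.66954644 233.11447084] [  5  16  22  25 463]
button [0.5003 0.0237 0.071 ] box -0.0353 0.0141
knob [ 0.5337 -0.0477  0.092 ] box 0.0174 -0.0445
line [ 0.5256 -0.0715  0.055 ] box 0.0165 -0.0697
slotend [0.5624 0.0522 0.055 ] box 0.0159 0.0594
c1 [ 0.4429 -0.0823  0.055 ] box -0.0595 -0.104
c2 [0.4998 0.1132 0.055 ] box -0.0618 0.0996
c3 [0.6019 0.0889 0.055 ] box 0.0431 0.1059
c4 [ 0.5467 -0.1159  0.055 ] box 0.0496 -0.1061
```

```bash
python3 -m jog '[[[-0.013,-0.018,0],[0,0,0],1],[[-0.013,-0.018,0],[0,0,0],1],[[0,0,0.04],[0,0,0],1],[[0,0,0.04],[0,0,0],1],[[0,0,0],[0,0,0],1]]'
python3 - <<'E'
from h import *
cv2.imwrite("pics/w3.png",snapshot("wrist")[150:420,150:450,::-1])
E
```

```text
time_s: 2.7
ee_pos: [0.5178, -0.0793, 0.16]
ee_rot: [-0.006, 0.134, 0.991, -0.0]
wrist_force: [-1.8, 0.3, -0.3]
grip_width: 0.0001
finger_force: 0.0
```

View pics/w3.png

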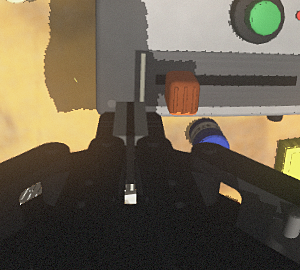

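The fingers are just on the white-line side of the knob (orange at crop (183,95), shut fingertips at (125,115)). I'll go down beside it and settle.

```bash
python3 -m jog '[[[-0.006,-0.001,0.015],[0,0,0],1],[[0,0,0.02],[0,0,0],1],[[0,0,0.02],[0,0,0],1],[[0,0,0.01],[0,0,0],1],[[0,0,0],[0,0,0],1]]';python3 -m jog '[[[0,0,0],[0,0,0],1],[[0,0,0],[0,0,0],1]]'
```

```text
time_s: 3.25
ee_pos: [0.5287, -0.0839, 0.1006]
ee_rot: [-0.0, 0.135, 0.991, 0.0]
wrist_force: [-0.6, -0.3, -0.2]
grip_width: 0.0004
finger_force: 0.0
time_s: 3.45
ee_pos: [0.5299, -0.0849, 0.1018]
ee_rot: [0.001, 0.135, 0.991, 0.0]
wrist_force: [0.2, 0.2, -0.5]
grip_width: 0.0003
finger_force: 0.0
```

```bash
cat > f.sh <<'E'
grep -E 'time|ee_pos|wrist_force' | tr '\n' ' '; echo
E
python3 -m jog '[[[0.0065,0,0.007],[0,0,0],1],[[0,0.003,0],[0,0,0],1],[[0,0.003,0],[0,0,0],1],[[0,0,0],[0,0,0],1],[[0,0,0],[0,0,0],1]]'|sh f.sh
for i in 1 2 3 4 5 6 7 8; do python3 -m jog '[[[0,0.0015,0],[0,0,0],1],[[0,0,0],[0,0,0],1]]'|sh f.sh; done
```

```text
time_s: 3.95 ee_pos: [0.5242, -0.0773, 0.0934] wrist_force: [0.0, 0.6, -0.3] 
time_s: 4.15 ee_pos: [0.5245, -0.0759, 0.0933] wrist_force: [-0.3, -0.6, 0.2] 
time_s: 4.35 ee_pos: [0.5249, -0.0744, 0.0933] wrist_force: [0.2, -0.8, -0.1] 
time_s: 4.55 ee_pos: [0.5252, -0.0728, 0.0933] wrist_force: [0.1, -0.9, 0.3] 
time_s: 4.75 ee_pos: [0.5256, -0.0714, 0.0933] wrist_force: [0.7, 0.3, -0.5] 
time_s: 4.95 ee_pos: [0.5259, -0.0704, 0.0932] wrist_force: [-0.2, -0.5, -0.5] 
time_s: 5.15 ee_pos: [0.5263, -0.0691, 0.0933] wrist_force: [-1.2, -1.3, 0.6] 
time_s: 5.35 ee_pos: [0.5268, -0.0674, 0.0933] wrist_force: [-0.5, -1.8, -1.0] 
time_s: 5.55 ee_pos: [0.5273, -0.0657, 0.0933] wrist_force: [-0.5, 0.2, -0.2]
```

```bash
for i in 1 2 3 4 5 6 7 8 9 10 11 12; do python3 -m jog '[[[0,0.0015,0],[0,0,0],1],[[0,0,0],[0,0,0],1]]'|sh f.sh; done
python3 - <<'E'
from h import *
cv2.imwrite("pics/w4.png",snapshot("wrist")[150:420,150:450,::-1])
E
```

```text
time_s: 5.75 ee_pos: [0.5277, -0.0642, 0.0933] wrist_force: [-0.8, -0.2, 0.7] 
time_s: 5.95 ee_pos: [0.5282, -0.0627, 0.0933] wrist_force: [0.7, -1.3, -0.5] 
time_s: 6.15 ee_pos: [0.5285, -0.0613, 0.0933] wrist_force: [1.4, -1.3, 0.3] 
time_s: 6.35 ee_pos: [0.529, -0.0599, 0.0933] wrist_force: [1.0, -1.5, -0.1] 
time_s: 6.55 ee_pos: [0.5293, -0.0584, 0.0933] wrist_force: [0.3, -0.7, -0.4] 
time_s: 6.75 ee_pos: [0.5298, -0.057, 0.0933] wrist_force: [1.4, -0.8, -0.6] 
time_s: 6.95 ee_pos: [0.5301, -0.0555, 0.0933] wrist_force: [0.0, -1.0, 0.9] 
time_s: 7.15 ee_pos: [0.5303, -0.0536, 0.0932] wrist_force: [0.1, -0.1, 0.6] 
time_s: 7.35 ee_pos: [0.5307, -0.0519, 0.0931] wrist_force: [-0.2, 0.7, -1.2] 
time_s: 7.55 ee_pos: [0.5312, -0.0509, 0.0932] wrist_force: [-1.1, 0.2, -0.2] 
time_s: 7.75 ee_pos: [0.5316, -0.0498, 0.0932] wrist_force: [0.1, 0.5, 0.1] 
time_s: 7.95 ee_pos: [0.5317, -0.0494, 0.0932] wrist_force: [-1.3, -1.3, 0.2]
```

View pics/w4.png

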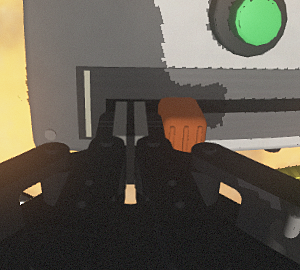

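The knob is right against the finger's back (crop x 158-205), with the white line left behind at x 87. The force fell just before the last steps, which fits the first notch. I'll continue in small steps.

```bash
for i in 1 2 3 4 5 6 7 8; do python3 -m jog '[[[0,0.001,0],[0,0,0],1],[[0,0,0],[0,0,0],1]]'|sh f.sh; done
```

```text
time_s: 8.2 ee_pos: [0.5318, -0.0491, 0.0933] wrist_force: [-2.0, -4.0, 0.2] 
time_s: 8.4 ee_pos: [0.5319, -0.0487, 0.0933] wrist_force: [-1.6, -5.4, 1.3] 
time_s: 8.6 ee_pos: [0.5323, -0.0473, 0.0933] wrist_force: [-2.2, -3.9, 1.0] 
time_s: 8.8 ee_pos: [0.5333, -0.0442, 0.0932] wrist_force: [-0.3, -2.2, 0.0] 
time_s: 9.0 ee_pos: [0.5338, -0.0423, 0.0932] wrist_force: [-0.2, -0.4, 0.1] 
time_s: 9.2 ee_pos: [0.5339, -0.0419, 0.0933] wrist_force: [0.9, -0.8, -0.8] 
time_s: 9.4 ee_pos: [0.534, -0.0414, 0.0933] wrist_force: [0.2, -0.3, -0.2] 
time_s: 9.6 ee_pos: [0.5342, -0.0408, 0.0933] wrist_force: [0.1, -0.6, -0.7]
```

The first click was left at y≈-0.049. I expect the second at about -0.032 and the third at about -0.015.

```bash
for i in 1 2 3 4 5 6 7 8 9 10 11; do python3 -m jog '[[[0,0.001,0],[0,0,0],1],[[0,0,0],[0,0,0],1]]'|sh f.sh; done
```

```text
time_s: 9.8 ee_pos: [0.5345, -0.0399, 0.0933] wrist_force: [0.1, -0.8, -0.0] 
time_s: 10.0 ee_pos: [0.5348, -0.0388, 0.0933] wrist_force: [-0.3, -1.6, -0.5] 
time_s: 10.2 ee_pos: [0.5351, -0.0377, 0.0933] wrist_force: [0.4, -0.8, -0.5] 
time_s: 10.4 ee_pos: [0.5353, -0.0364, 0.0933] wrist_force: [-0.4, -0.9, 0.9] 
time_s: 10.6 ee_pos: [0.5355, -0.0353, 0.0932] wrist_force: [0.2, 0.2, 0.2] 
time_s: 10.8 ee_pos: [0.5357, -0.0346, 0.0932] wrist_force: [-0.4, -0.3, 0.2] 
time_s: 11.0 ee_pos: [0.536, -0.0339, 0.0932] wrist_force: [1.2, -0.3, 0.2] 
time_s: 11.2 ee_pos: [0.5363, -0.033, 0.0933] wrist_force: [0.3, -0.4, 0.2] 
time_s: 11.4 ee_pos: [0.5365, -0.0323, 0.0933] wrist_force: [-0.6, -0.3, -0.3] 
time_s: 11.6 ee_pos: [0.5366, -0.0321, 0.0933] wrist_force: [0.2, -2.3, 0.7] 
time_s: 11.8 ee_pos: [0.5367, -0.0318, 0.0933] wrist_force: [-1.3, -4.4, 1.5]
```

```bash
for i in 1 2 3 4 5 6; do python3 -m jog '[[[0,0.001,0],[0,0,0],1],[[0,0,0],[0,0,0],1]]'|sh f.sh; done
```

```text
time_s: 12.0 ee_pos: [0.5368, -0.0313, 0.0933] wrist_force: [-1.6, -4.6, 1.3] 
time_s: 12.2 ee_pos: [0.5371, -0.0301, 0.0933] wrist_force: [-1.7, -3.8, 1.3] 
time_s: 12.4 ee_pos: [0.538, -0.027, 0.0932] wrist_force: [-1.3, -1.9, 0.8] 
time_s: 12.6 ee_pos: [0.5387, -0.025, 0.0933] wrist_force: [0.2, -0.2, -0.3] 
time_s: 12.8 ee_pos: [0.5388, -0.0245, 0.0933] wrist_force: [1.2, -0.5, 0.4] 
time_s: 13.0 ee_pos: [0.5388, -0.0241, 0.0933] wrist_force: [0.8, -1.1, -0.2]
```

```bash
for i in 1 2 3 4 5 6 7; do python3 -m jog '[[[0,0.001,0],[0,0,0],1],[[0,0,0],[0,0,0],1]]'|sh f.sh; done
python3 - <<'E'
from h import *
s=sense();I=snapshot("wrist");T=snapshot("top")
cv2.imwrite("pics/w5.png",np.hstack([I[150:420,150:450],cv2.resize(T[190:275,225:335],(350,270))])[:,:,::-1])
E
```

```text
time_s: 13.2 ee_pos: [0.539, -0.0234, 0.0933] wrist_force: [-0.1, -0.8, -0.3] 
time_s: 13.4 ee_pos: [0.5393, -0.0225, 0.0933] wrist_force: [0.6, -1.7, -0.3] 
time_s: 13.6 ee_pos: [0.5396, -0.0215, 0.0933] wrist_force: [-0.1, -0.9, 0.2] 
time_s: 13.8 ee_pos: [0.5399, -0.0204, 0.0933] wrist_force: [0.3, -0.4, -0.1] 
time_s: 14.0 ee_pos: [0.5401, -0.0191, 0.0932] wrist_force: [0.8, 0.0, 0.1] 
time_s: 14.2 ee_pos: [0.5402, -0.0179, 0.0932] wrist_force: [0.5, -0.5, 0.2] 
time_s: 14.4 ee_pos: [0.5406, -0.0173, 0.0932] wrist_force: [0.6, -0.3, -0.2]
```

View pics/w5.png

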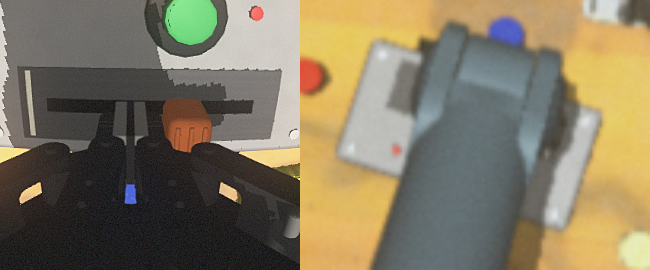

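The knob now sits about 58 mm from the stop by geometry, inside the 52 to 63 mm window for the third click, and the force has gone as it did when drawn into the earlier notches. I'll make two more small nudges, then back off and rise.

```bash
for i in 1 2; do python3 -m jog '[[[0,0.001,0],[0,0,0],1],[[0,0,0],[0,0,0],1]]'|sh f.sh; done
python3 -m jog '[[[0,-0.008,0],[0,0,0],1],[[0,-0.008,0],[0,0,0],1],[[0,0,-0.03],[0,0,0],1],[[0,0,-0.03],[0,0,0],1],[[0,0,0],[0,0,0],1]]'|sh f.sh
python3 -m jog '[[[0,0,0],[0,0,0],1],[[0,0,0],[0,0,0],1],[[0,0,0],[0,0,0],1]]'|sh f.sh
python3 - <<'E'
from h import *
s=sense();I=snapshot("wrist");cv2.imwrite("pics/w6.png",I[:,:,::-1])
b=np.array([.525,.0015]);Y=np.array([.290,.957]);X=np.array([.957,-.290])
g=blob(I,(45,80,40),(85,255,255),(200,0,560,300));k=blob(I,(3,150,50),(17,255,255),(240,150,420,300))
R=Ro.from_quat(np.r_[s["ee_rot"][1:],s["ee_rot"][0]]).as_matrix()
print(g[0],k[0],k[1],s["ee_pos"])
for n,u,z in(("button",g[0],.071),("knob",k[0],.09)):
    p=wonz(s,u,z);q=p[:2]-b;print(n,p,"box",q@X,q@Y,"tool",R.T@(p-s["ee_pos"]))
E
```

```text
time_s: 14.7 ee_pos: [0.5409, -0.0166, 0.0933] wrist_force: [0.5, -0.4, 0.2] 
time_s: 14.9 ee_pos: [0.5412, -0.0156, 0.0933] wrist_force: [-0.0, 0.9, -0.3] 
time_s: 15.4 ee_pos: [0.5399, -0.033, 0.1572] wrist_force: [0.6, -0.6, -0.5] 
time_s: 15.7 ee_pos: [0.5356, -0.0314, 0.152] wrist_force: [0.6, 0.4, -0.9] 
[346.6122807  158.30263158] [345.85915493 245.9195171 ] [ 86  78  37  36 994] [ 0.53560674 -0.03141584  0.15200588]
button [0.50063725 0.02242449 0.071     ] box -0.029383249698577793 0.012959537690520663 tool [0.04794591 0.0425561  0.08107876]
knob [0.55179698 0.0065006  0.09      ] box 0.02419453372358571 0.012556697446385611 tool [-0.00556353  0.04094016  0.06194724]
```

View pics/w6.png

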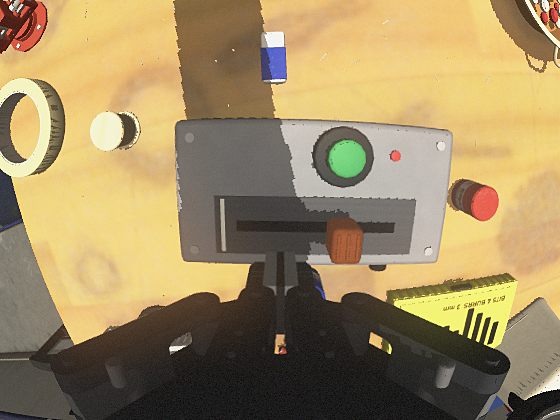

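The knob is at (346,240), 57 mm from its starting place, so it is in the third click. The button is at (347,158), about (0.5005, 0.023) in world x, y. Next I'll move over it.

```bash
python3 -m jog '[[[0.016,0.0145,0],[0,0,0],1],[[0.016,0.0145,0],[0,0,0],1],[[0.016,0.0145,0],[0,0,0],1],[[0,0,0],[0,0,0],1],[[0,0,0],[0,0,0],1]]'|sh f.sh
python3 -m jog '[[[0,0,0],[0,0,0],1],[[0,0,0],[0,0,0],1],[[0,0,0],[0,0,0],1],[[0,0,0],[0,0,0],1]]'|sh f.sh
```

```text
time_s: 16.25 ee_pos: [0.502, 0.0237, 0.1528] wrist_force: [0.2, 0.6, 0.4] 
time_s: 16.65 ee_pos: [0.5025, 0.0229, 0.1533] wrist_force: [0.3, -1.0, 0.7]
```

```bash
python3 -m jog '[[[0.001,0,0.02],[0,0,0],1],[[0,0,0.02],[0,0,0],1],[[0,0,0.02],[0,0,0],1],[[0,0,0],[0,0,0],1],[[0,0,0],[0,0,0],1]]'|sh f.sh
for i in 1 2 3 4 5 6 7 8 9; do python3 -m jog '[[[0,0,0.0015],[0,0,0],1],[[0,0,0],[0,0,0],1]]'|sh f.sh; done
```

```text
time_s: 17.15 ee_pos: [0.5013, 0.0235, 0.0933] wrist_force: [0.4, 0.6, -0.2] 
time_s: 17.35 ee_pos: [0.502, 0.0239, 0.0926] wrist_force: [1.5, 0.9, -0.3] 
time_s: 17.55 ee_pos: [0.502, 0.0239, 0.0909] wrist_force: [1.3, -0.3, 1.8] 
time_s: 17.75 ee_pos: [0.502, 0.024, 0.0891] wrist_force: [0.1, -0.1, 2.8] 
time_s: 17.95 ee_pos: [0.502, 0.0239, 0.0875] wrist_force: [0.5, 0.2, 3.5] 
time_s: 18.15 ee_pos: [0.502, 0.0239, 0.086] wrist_force: [0.7, -0.2, 4.4] 
time_s: 18.35 ee_pos: [0.502, 0.0239, 0.0851] wrist_force: [0.1, -0.0, 9.7] 
time_s: 18.55 ee_pos: [0.5021, 0.0239, 0.0849] wrist_force: [-4.4, -0.4, 20.0] 
time_s: 18.75 ee_pos: [0.5022, 0.0239, 0.0847] wrist_force: [-7.9, 0.3, 30.1] 
time_s: 18.95 ee_pos: [0.5023, 0.0239, 0.0844] wrist_force: [-10.9, -0.5, 40.3]
```

The button bottomed: the spring force rose to about 5 N over 6 mm, then came a hard stop. Now I'll rise and check.

```bash
python3 -m jog '[[[0,0,-0.01],[0,0,0],1],[[0,0,-0.02],[0,0,0],1],[[0,0,-0.03],[0,0,0],1],[[0,0,-0.03],[0,0,0],1],[[0,0,0],[0,0,0],1]]'|sh f.sh
python3 -m jog '[[[0.02,0,-0.02],[0,0,0],1],[[0,0,0],[0,0,0],1],[[0,0,0],[0,0,0],1],[[0,0,0],[0,0,0],1],[[0,0,0],[0,0,0],1]]'|sh f.sh
python3 - <<'E'
from h import *
s=sense();I=snapshot("wrist");cv2.imwrite("pics/w7.png",I[:,:,::-1])
k=blob(I,(3,150,50),(17,255,255),(240,150,420,300));print(k[0],k[1],wonz(s,k[0],.09))
E
```

```text
time_s: 19.45 ee_pos: [0.5032, 0.0238, 0.1725] wrist_force: [-0.1, -0.2, 0.2] 
time_s: 19.95 ee_pos: [0.4817, 0.0288, 0.1887] wrist_force: [-0.4, 0.5, 0.4] 
[412.49719101 261.41853933] [164  96  16  30 356] [0.54318922 0.12167471 0.09      ]
```

View pics/w7.png

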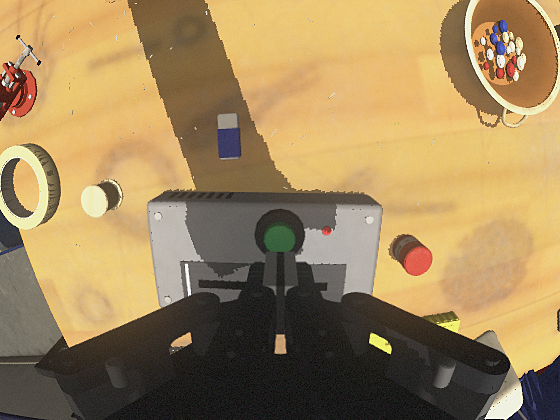

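The button at (279,236) is up again and the loose things are in place. The knob is hidden behind the fingers, and nothing has touched it since it was seated. I'm handing in.

```bash
python3 -c "
from cell import close_job
print(close_job())"
```

```text
the job is handed in; nothing more can be done
None
```

I pushed the lever into what I measure as the third click (about 57–61 mm travel), pressed the start button right down and let it come up, and handed the job in at about 20 s; no verdict came back, and the knob was hidden behind the fingers in the last picture, so its final seating was not checked by eye.

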